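# Fit the slicer blade and lock its guard

## Robot

A 6-joint arm with a two-finger parallel gripper is mounted at the origin on the work surface. World frame = base frame: x ahead of the robot, y to its left, z up, the work surface at z = 0. Lengths are in mm, angles in rad, forces in N, time in s.
With the tool pointing down it reaches from about 275 to 825 mm from the base axis. Payload 5.2 kg.
Tool frame: the origin (TCP) lies at the very end of the fingers, on their centre line; the grasp point (between the pads) lies 19 mm behind it; z points along the fingers, y is the line along which they close (so a half turn about z gives the same grasp; the last joint's range is limited). The gripper opens to 93 mm and grips with 3 to 60 N. Pads are 15 mm wide; open, the fingers measure 128 mm over their backs; the gripper's body (75 mm by 188 mm) begins 65 mm behind the grasp point.
Start: joints at [0.908, 0.259, 1.535, -0, 1.348, -0.203], TCP at [244.053, 492.893, 218.653] pointing down, gripper open.
Joint ranges: [-3.14, 3.14], [-0.91, 2.08], [0.19, 2.58], [-1.22, 4.36], [0.22, 2.71], [-3.12, 3.12]. Speed limits (rad/s): [2.57, 2.57, 3.14, 3.14, 3.14, 3.14].

## Interface

Orientations are given as [roll, pitch, yaw] about the fixed x, y, z axes, in that order (R = Rz(yaw) Ry(pitch) Rx(roll)).
In Python, from bench import robot gives the robot as it stands. The module is installed in compiled form; this text tells all that it offers. Calls block until the motion is done:
- robot.move_ptp(position, orientation): joint-space move of the TCP to a pose.
- robot.move_linear(position, ori=None, speed=150, f_stop=None): straight line of the TCP; ori=None keeps the orientation; speed is the mean speed in mm/s. With f_stop (N) it stops when the force on the tool has changed by that much, and returns True; else False.
- robot.move_j(angles): joint-space move.
- robot.move_gripper(opening): opening from 0.0 (shut) to 1.0 (fully open); the grip force is fixed at half the most; returns when the fingers have stopped.
- robot.sleep(seconds).
- robot.inverse_kinematics(position, orientation): joint angles nearest the present ones, or None.
- robot.get_image(name): name is "scene" or "top"; returns a dict with "img" (384x512x3 uint8, blue, green, red), "fovy" (degrees; the focal length in pixels is half the picture's height over the tangent of half this angle, whatever the lens; pixels are square), "cx", "cy" (the principal point, pixels), "eye" and "orientation" of the camera in the world. Camera axes: x right, y down, z forward; pixel columns grow to the right and rows downward; lengths in mm; the calibration is good to about 2 mm. A picture is of the moment at which its call begins. There is no depth.
A pose or a line that the arm cannot do raises robot.MotionError and nothing moves.
- robot.hand_in(): hands the job in; it is judged then, once.
Readings, each from a call of its own:
- robot.current_t(): time.
- robot.current_qpos(): joint angles.
- robot.current_joint_vel(): joint speeds.
- robot.current_joint_efforts(): joint torques, N m.
- robot.current_tcp_pos(): TCP position.
- robot.current_eef_rot(): TCP orientation.
- robot.current_contact_force(): force on the tool from outside, world axes, zero at the start.
- robot.current_ft_torque(): the same for the moment, N m.
- robot.current_gripper_width(): opening from 0.0 (shut) to 1.0 (fully open).
- robot.current_finger_force(): force on a finger pad.
Only numpy, scipy, OpenCV 4.12 (cv2) and the standard library are available. Lean on these libraries where they do the work, as an engineer would, in place of code of your own. Each camera call takes 0.05 s, during which the arm holds its last target. There are 200 camera calls.

## Task

Get the vegetable slicer ready to go back on the shelf: lay the loose blade flat in the pocket of its sloping bed, with the notch over the locating pin. Then set the blade guard flat on the bed with its keyhole over the screw head and pull it down the slope, fully home, so that it locks over the blade's cutting edge. Do not drop either part, and leave the bottle, the jar and the spoon where they are.

Things in the scene. Friction and masses are not known exactly. Their poses are not given: they have to be found in the camera images.
- bed: Steel bed of the fixed slicer, sloping 30 deg, 280 x 124 mm plus a hand loop; place and yaw vary, the slope facing the robot at an angle (half towards the board). x up the slope, y level across, z square out of the bed. Origin on the dark pocket floor (z 0; x -60 to 16, y +-50 mm). Below it the landing (z 5 mm) forms a ledge that holds the blade; above it the deck (x 16 to 160) and beside it strips are at z 7 mm.
- pin_foot (a point): Foot of the single locating pin, on the pocket floor, at bed (-50, 0, 0) mm. Pin 8 mm in diameter, 10 mm high along the bed's z. Axes as the bed's.
- screw_foot (a point): Foot of the guard screw, on the deck, at bed (88, 0, 7) mm. Shank 6 mm in diameter; head 14 mm in diameter, 4 mm thick, its underside 9 mm and its top 13 mm above the deck. Axes as the bed's.
- blade: Loose blade: flat steel plate 70 (x) x 90 (y) x 6 mm, about 0.16 kg; origin at its underside centre. Its -x edge has an open notch in the middle, 12 mm wide, 20 mm deep; the +x edge is the bevelled cutting edge (blunt here). Starts flat on a white board 10 mm thick, notch roughly towards the robot. The smaller of the two plates.
- blade_grip (a point): Where to grip the blade: its upright black fin, 12 mm thick (y), 24 mm long (x), 6 to 42 mm above the underside. This point is in the fin's middle, 3 mm to -x of the plate's centre, 28 mm above the underside. Fitted: axes along the bed's, notch down the slope over the pin (2 mm clearance each side), -x edge 0 to 6 mm from the ledge; this point is then at bed (-28 to -22, 0, 28) mm.
- guard: Loose blade guard: flat steel plate 110 (x) x 96 (y) x 6 mm, about 0.18 kg; origin at its underside centre. Starts flat on the white board beside the blade (sides vary), keyhole roughly away from the robot. Lies on the deck when fitted, x up the slope, and is locked when pulled down 21 mm from where its hole is over the screw, to the end of the slot; it then covers the cutting edge.
- guard_grip (a point): Where to grip the guard: its upright black fin, 12 mm thick (y), 24 mm long (x), 6 to 42 mm above the underside. This point is in the fin's middle, 13 mm to -x of the plate's centre, 28 mm above the underside. With the hole over the screw it is at bed (55, 0, 35) mm; locked, at bed (34, 0, 35) mm.
- guard_hole (a point): Centre of the guard's keyhole hole (20 mm across, 33 mm to +x of guard_grip), level with the underside. From it a slot 9 mm wide runs to +x and ends 24 mm from this point. Axes as the guard's.
- sauce_bottle: Bystander: dark sauce bottle with yellow label and red cap, 84 mm in diameter, 250 mm high, standing. Origin at its foot.
- spice_jar: Bystander: glass jar, 60 mm in diameter, 85 mm high, standing. Origin at its foot.
- serving_spoon: Bystander: steel serving spoon lying beyond the board, along y.
Not all that is in view belongs to the job. Leave any green look-alike of the guard alone.

How it is judged (in metres and radians):
On the way, in this order (a step that is already met when the one before it is completed fails the run):
1. the blade lies flat in the pocket with its notch over the pin (x of blade_grip in the frame of bed between -0.032 and -0.0185 m and y of blade_grip in the frame of bed between -0.004 and 0.004 m and z of blade_grip in the frame of bed between 0.025 and 0.0305 m and angle between the z axis of blade_grip and the z axis of bed, either way round below 0.06 rad and angle between the x axis of blade_grip and the x axis of bed, either way round below 0.12 rad), for 0.2 s.
2. the guard lies flat on the deck with the screw head through the keyhole's round hole (y of guard_grip in the frame of bed between -0.009 and 0.009 m and z of guard_grip in the frame of bed between 0.032 and 0.0385 m and angle between the z axis of guard_grip and the z axis of bed, either way round below 0.07 rad and x of guard_grip in the frame of bed between 0.047 and 0.0605 m), for 0.02 s.
3. the guard is pulled down the slope to the end of its slot (y of guard_grip in the frame of bed between -0.009 and 0.009 m and z of guard_grip in the frame of bed between 0.032 and 0.0385 m and angle between the z axis of guard_grip and the z axis of bed, either way round below 0.07 rad and x of guard_grip in the frame of bed between 0.03 and 0.038 m and angle between the x axis of guard_grip and the x axis of bed, either way round below 0.14 rad), for 0.2 s.
At the end, for the whole second after the job is handed in: The blade lies flat in the pocket (0.06 rad, 2.5 mm) with its notch over the pin (within 4 mm of the bed's middle, yaw 0.12 rad); the guard lies flat on the deck (0.07 rad, 3.5 mm), hung on the screw within 4 mm of the end of its slot (yaw 0.14 rad); both are still (all of step 1 and all of step 3 and linear speed of each of blade, guard below 0.02 m/s); the robot touches nothing.
It fails at once if the sauce bottle is shifted by more than 30 mm (distance of sauce_bottle from where it was at the start of the episode above 0.03 m).
It fails at once if the spice jar is shifted by more than 30 mm (distance of spice_jar from where it was at the start of the episode above 0.03 m).
It fails at once if the serving spoon is shifted by more than 30 mm (distance of serving_spoon from where it was at the start of the episode above 0.03 m).
It fails at once if the blade is dropped (falls free at over 0.7 m/s) (linear speed of blade above 0.7 m/s and contact force between the fingers and blade below 0.05 N).
It fails at once if the guard is dropped (falls free at over 0.7 m/s) (linear speed of guard above 0.7 m/s and contact force between the fingers and guard below 0.05 N).
It also fails if it takes over 58 s, if anything falls off the work surface, if the arm or the gripper's body presses on something with over 40 N, if the wrist force passes 120 N, or if a joint passes its speed limit or range.

## Working session

There is one attempt and no reset: what is moved stays moved. The work goes in short steps, each a Python script; the robot and the scene stay as the last script left them, time stands still between calls to the robot, and variables do not carry over. Pictures are saved under pics/ and viewed, at most 10 in all, crops included, and the job is handed in when it is done.

```bash
mkdir -p pics
python3 - <<'E'
from bench import robot
import cv2,pickle
for n in("scene","top"):
    d=robot.get_image(n); pickle.dump(d,open(n+'.pkl','wb'))
    print(n,{k:v for k,v in d.items() if k!='img'})
    cv2.imwrite(f'pics/{n}0.png',cv2.resize(d['img'],(800,600),interpolation=cv2.INTER_CUBIC))
print(robot.current_t())
E
```

```text
scene {'fovy': 49.60275121839564, 'cx': 252.97203160876526, 'cy': 194.35715702084985, 'eye': array([1282.47957148, -466.52756579, 1074.60205204]), 'orientation': array([-2.40204056, -0.01023424,  1.07225706])}
top {'fovy': 46.090886701151675, 'cx': 258.8343141556168, 'cy': 185.54001101763117, 'eye': array([ 3.35502766e+02, -4.77814682e-01,  1.41475936e+03]), 'orientation': array([-2.99739869, -0.00351911, -1.54472108])}
0.1
```

View pics/scene0.png

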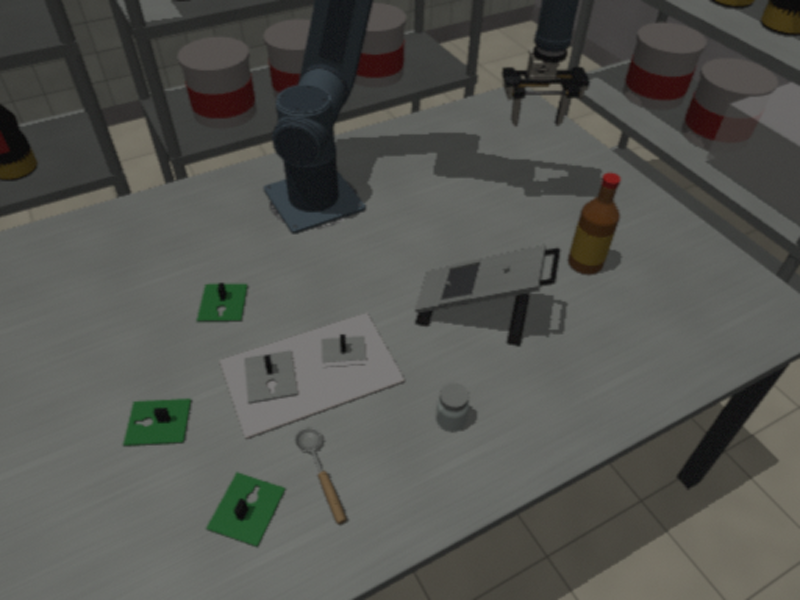

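View pics/top0.png

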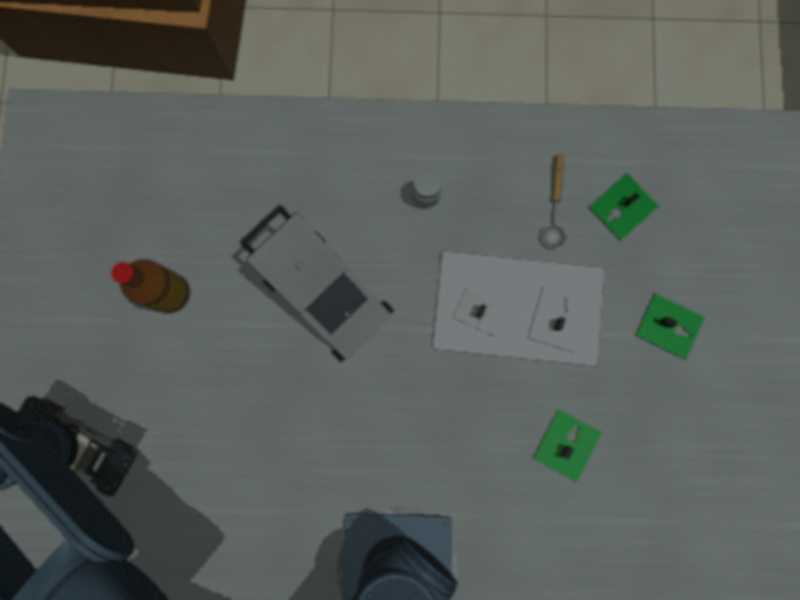

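```bash
cat > z.py <<'E'
import cv2,pickle,numpy as np,sys
def crop(img,x0,y0,w,h,s):
    c=img[y0:y0+h,x0:x0+w]
    c=cv2.resize(c,None,fx=s,fy=s,interpolation=cv2.INTER_CUBIC)
    l=cv2.cvtColor(c,cv2.COLOR_BGR2GRAY).astype(float)
    lo,hi=np.percentile(l,[1,99]); c=np.clip((c-lo)*255/(hi-lo),0,255).astype('uint8')
    for k in range(0,w,20): cv2.putText(c,str(x0+k),(int(k*s),10),0,.35,(0,255,255)); cv2.line(c,(int(k*s),12),(int(k*s),18),(0,255,255))
    for k in range(0,h,20): cv2.putText(c,str(y0+k),(0,int(k*s)+4),0,.35,(0,255,255)); cv2.line(c,(24,int(k*s)),(30,int(k*s)),(0,255,255))
    return c
E
python3 - <<'E'
from z import *
t=pickle.load(open('top.pkl','rb'))['img'];s=pickle.load(open('scene.pkl','rb'))['img']
a=np.hstack([crop(t,140,120,125,115,3.2),crop(t,270,145,125,115,3.2)])
b=np.hstack([crop(s,262,150,105,75,3.8),crop(s,136,200,105,75,3.8)])
cv2.imwrite('pics/a.png',a);
b=np.vstack([crop(s,262,150,105,75,3.9),crop(s,140,205,125,75,3.9)[:, :409]])
cv2.imwrite('pics/b.png',b);print(a.shape,b.shape)
E
```

```text
Traceback (most recent call last):
ValueError: all the input array dimensions except for the concatenation axis must match exactly, but along dimension 1, the array at index 0 has size 410 and the array at index 1 has size 409
```

View pics/a.png

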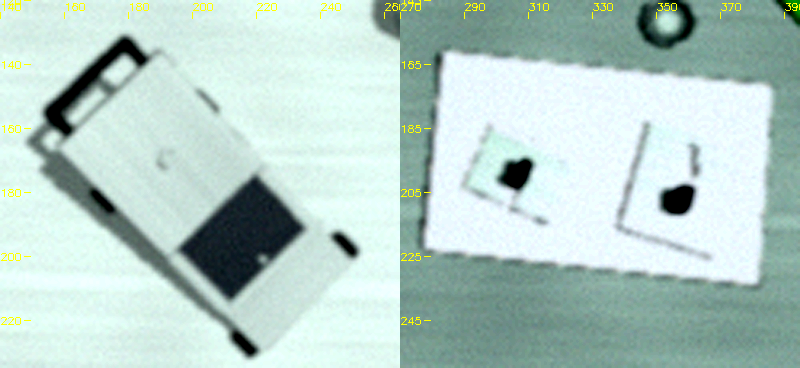

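Run:
```python
from z import *
t=pickle.load(open('top.pkl','rb'))['img'];s=pickle.load(open('scene.pkl','rb'))['img']
def st(c,lo,hi):
    return np.clip((c.astype(float)-lo)*255/(hi-lo),0,255).astype('uint8')
print(np.percentile(t[170:220,285:370],[2,10,50,90,99]))
A=crop(s,262,150,100,75,4); B=crop(s,145,200,100,75,4)
t2=t.copy(); p=np.percentile(t[170:220,285:370],[15,99.5]); t2=st(t2,p[0],p[1]); 
C=crop(t2,283,170,90,56,8.8)
cv2.imwrite('pics/b.png',np.hstack([A,B]));cv2.imwrite('pics/c.png',C)
```

```text
[ 68. 113. 121. 123. 125.]
```

View pics/b.png

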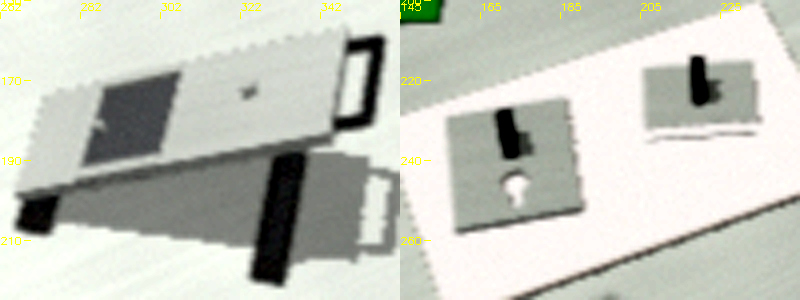

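View pics/c.png

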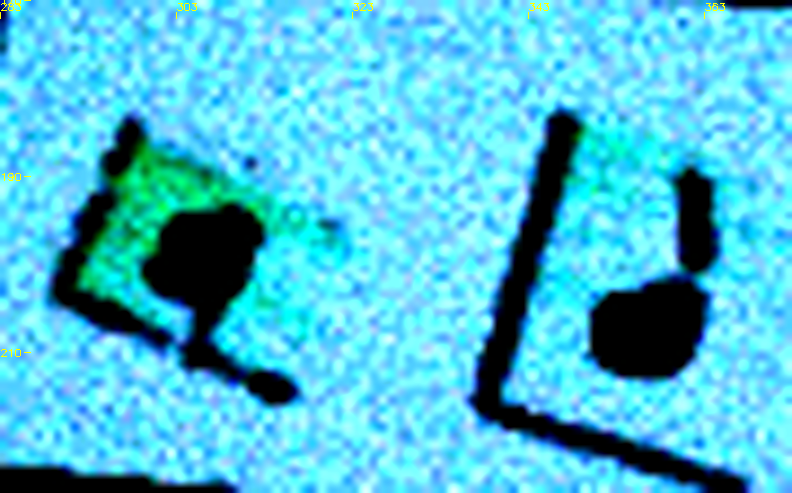

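```bash
cat > v.py <<'E'
import cv2,pickle,numpy as np
from scipy.optimize import least_squares
from scipy.spatial.transform import Rotation as R
from scipy.ndimage import map_coordinates,gaussian_filter
class Cam:
    def __init__(s,d):
        s.g=gaussian_filter(cv2.cvtColor(d['img'],cv2.COLOR_BGR2GRAY).astype(float),.6)
        s.f=192/np.tan(np.radians(d['fovy']/2)); s.c=np.array([d['cx'],d['cy']])
        s.e=d['eye']; s.R=R.from_euler('xyz',d['orientation']).as_matrix()
    def proj(s,P):
        q=(np.asarray(P)-s.e)@s.R; return q[:,:2]/q[:,2:]*s.f+s.c
def pts(p,L,tilt):   # p=x,y,z,yaw
    M=R.from_euler('z',p[3])*R.from_euler('y',-np.pi/6 if tilt else 0)
    return M.apply(L)+p[:3]
def edges(cam,p,segs,tilt,w=3.,n=25):
    """signed offsets (px, along normal) of strongest gradient for each segment"""
    out=[]
    for a,b in segs:
        L=np.linspace(a,b,n+2)[1:-1]; u=cam.proj(pts(p,L,tilt)); d=u[-1]-u[0]; d/=np.linalg.norm(d)
        N=np.array([-d[1],d[0]]); k=np.arange(-w,w+.01,.1)
        q=u[:,None]+k[None,:,None]*N
        g=np.abs(np.gradient(map_coordinates(cam.g,[q[...,1],q[...,0]],order=1).mean(0)[None],axis=1)) if False else np.abs(np.gradient(map_coordinates(cam.g,[q[...,1],q[...,0]],order=1),axis=1))
        g=gaussian_filter(g,[2,3]); out.append((u,N,k[g.argmax(1)],g.max(1)))
    return out
def icp(p,groups,tilt,free,it=8,w=3.):
    p=np.array(p,float)
    for i in range(it):
        T=[]
        for cam,segs in groups:
            for s,(u,N,o,g) in zip(segs,edges(cam,p,segs,tilt,w if i<3 else 1.8)):
                T.append((cam,np.linspace(s[0],s[1],27)[1:-1],u+o[:,None]*N,N,g>.25*np.median(g)))
        def res(x):
            P=p.copy();P[free]=x
            return np.concatenate([((c.proj(pts(P,L,tilt))-t)@N)[m] for c,L,t,N,m in T])
        r=least_squares(res,p[free],loss='soft_l1',f_scale=.3); p[free]=r.x
    rr=[np.median(((c.proj(pts(p,L,tilt))-t)@N)) for c,L,t,N,m in T]
    return p,np.round(rr,2)
def click(p,obs,tilt,free):
    p=np.array(p,float)
    def res(x):
        P=p.copy();P[free]=x
        return np.concatenate([(c.proj(pts(P,L,tilt))-U).ravel() for c,L,U in obs])
    r=least_squares(res,p[free],loss='soft_l1'); p[free]=r.x; return p,np.round(res(r.x),1)
def rect(x0,x1,y0,y1,z,sides='abcd'):
    c=dict(a=((x1,y0,z),(x1,y1,z)),b=((x0,y0,z),(x0,y1,z)),c=((x0,y1,z),(x1,y1,z)),d=((x0,y0,z),(x1,y0,z)))
    return [tuple(map(np.array,c[k])) for k in sides]
E
python3 - <<'E'
from v import *
from z import crop
D={n:pickle.load(open(n+'.pkl','rb')) for n in('top','scene')}
t,s=Cam(D['top']),Cam(D['scene'])
n4=lambda l,x0,y0,k:(np.array(l)+.5)/k-.5+[x0,y0]
C=np.array([[-120,62,5],[-120,-62,5],[160,62,7],[160,-62,7.]])
bed,r=click([450,150,120,.74],[(t,C,np.array([[219.3,230.6],[262.2,215.9],[158.4,165.9],[191.2,135.3]])),
  (s,C,n4([[42,97],[18,192],[348,30],[335,133]],262,150,4))],True,[0,1,2,3]); print('bed',bed,r)
G=np.array([[-55,48,6],[-55,-48,6],[55,48,6],[55,-48,6.]])
gc=n4([[47,118],[168,98],[183,208],[58,229]],145,200,4)
bc=n4([[244,68],[352,61],[358,122],[248,130]],145,200,4)
B=np.array([[-35,45,6],[-35,-45,6],[35,45,6],[35,-45,6.]])
# image upper = -x side; image left/right decide
for nm,P,U in(('guard',G,gc),('blade',B,bc)):
    for o in((1,0,2,3),):
        p,r=click([500,-200,10,0],[(s,P[list(o)],U)],False,[0,1,3]); print(nm,p,r)
    # edges
    if nm=='guard': guard=p; 
    else: blade=p
sg=[(np.array(a),np.array(b)) for a,b in []]
print('bed icp outer',*(bi:=icp(bed,[(t,rect(-120,160,-62,62,7,'acd')),(s,rect(-120,160,-62,62,7,'acd'))],True,[0,1,2,3])))
gi=icp(guard,[(s,rect(-55,55,-48,48,6))],False,[0,1,3]);print('g',*gi)
bl=icp(blade,[(s,rect(-35,35,-45,45,6,'bcd'))],False,[0,1,3]);print('b',*bl)
bed,guard,blade=bi[0],gi[0],bl[0]
pickle.dump((bed,guard,blade),open('poses.pkl','wb'))
def draw(cam,im,x0,y0,w,h,k):
    c=crop(im,x0,y0,w,h,k)
    def ln(p,segs,tilt,col):
        for a,b in segs:
            u=(cam.proj(pts(p,[a,b],tilt))-[x0,y0]+.5)*k-.5; cv2.line(c,*[tuple(int(round(v)) for v in q) for q in u],col,1)
    ln(bed,rect(-120,160,-62,62,7),1,(0,0,255)); ln(bed,rect(-60,16,-50,50,0),1,(0,255,0)); ln(bed,rect(-60,16,-50,50,7),1,(255,0,0))
    ln(bed,[((-50,0,0),(-50,0,10)),((88,0,7),(88,0,20))],1,(255,0,255))
    for p,a,b,f in((guard,55,48,-13),(blade,35,45,-3)):
        ln(p,rect(-a,a,-b,b,6),0,(0,0,255)); ln(p,rect(f-12,f+12,-6,6,42),0,(0,255,0)); ln(p,rect(f-12,f+12,-6,6,6),0,(255,0,0))
    return c
a,b=D['top']['img'],D['scene']['img']
cv2.imwrite('pics/d.png',np.vstack([np.hstack([draw(t,a,145,125,133,100,3),draw(t,a,270,150,133,100,3)]),np.hstack([draw(s,b,262,150,100,75,4)[:,:399],draw(s,b,145,200,100,75,4)[:,:399]])]))
E
```

```text
bed [513.39998009 144.20111058  85.93567546   0.78471236] [  1.3   0.1 -12.  -13.   -0.4  -0.4  -0.4   0.5   1.4  -1.   -1.8  -0.
  -0.3  -0.1  -2.6   0.8]
guard [ 491.92097241 -307.94969427   10.           12.28744873] [ 0.1 -0.2 -0.1 -0.2  0.2  0.  -0.3  0.3]
blade [ 5.00089110e+02 -1.50712958e+02  1.00000000e+01 -3.88925245e-01] [-0.1 -0.6  0.2 -1.   0.4  0.5 -0.4  0.8]
bed icp outer [514.80709255 143.62963205  88.49345835   0.80687237] [ 0.29  0.1  -0.79 -0.31  0.    0.11]
g [ 494.03572715 -308.96835377   10.           12.28508417] [-0.4   0.7   0.39 -0.41]
b [ 5.01406787e+02 -1.51740978e+02  1.00000000e+01 -3.81134325e-01] [-0.2  0.3 -0.2]
```

View pics/d.png

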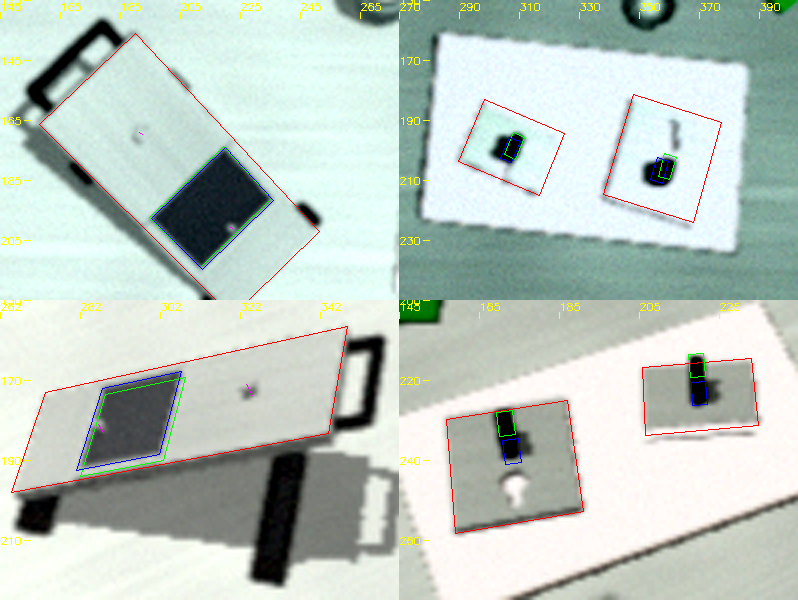

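```bash
cat > h.py <<'E'
from bench import robot
import pickle,numpy as np,cv2
from scipy.spatial.transform import Rotation as R
bed,guard,blade=pickle.load(open('poses.pkl','rb'))
K=np.pi if False else 0.
def pose(p,L,tilt,k=K):
    M=R.from_euler('z',p[3])*R.from_euler('y',-np.pi/6 if tilt else 0)
    pos=M.apply(L)+p[:3]
    return pos,(M*R.from_euler('x',np.pi)*R.from_euler('z',k)).as_euler('xyz')
E
python3 - <<'E'
from h import *
print(robot.current_eef_rot())
for k in(0,np.pi):
    print(k,[ (None if (q:=robot.inverse_kinematics(*pose(p,L,t,k))) is None else np.round(q,2)) for p,L,t in
     ((blade,[-3,0,11],0),(blade,[-3,0,150],0),(bed,[-25,0,11],1),(bed,[-25,0,80],1),(guard,[-13,0,11],0),(bed,[55,0,18],1),(bed,[34,0,18],1),(bed,[55,0,90],1))])
E
```

```text
[-3.14002592e+00 -3.08121364e-04  2.68179727e+00]
0 [array([-0.51,  0.43,  1.84, -0.  ,  0.87,  1.44]), array([-0.51,  0.25,  1.69, -0.  ,  1.2 ,  1.44]), array([-0.33,  0.18,  2.18,  0.78,  0.7 , -0.15]), array([-0.42,  0.03,  2.15,  0.65,  0.89, -0.06]), array([-0.76,  0.5 ,  1.72, -0.  ,  0.93,  1.09]), array([-0.18,  0.17,  2.03,  0.66,  0.75,  0.14]), array([-0.21,  0.17,  2.07,  0.69,  0.74,  0.07]), array([-0.25,  0.04,  2.  ,  0.58,  0.92,  0.2 ])]
3.141592653589793 [array([-0.51,  0.43,  1.84, -0.  ,  0.87, -1.7 ]), array([-0.51,  0.25,  1.69, -0.  ,  1.2 , -1.7 ]), array([-0.33,  0.18,  2.18,  0.78,  0.7 ,  2.99]), array([-0.42,  0.03,  2.15,  0.65,  0.89,  3.08]), array([-0.76,  0.5 ,  1.72, -0.  ,  0.93, -2.05]), array([-0.18,  0.17,  2.03,  0.66,  0.75, -3.  ]), array([-0.21,  0.17,  2.07,  0.69,  0.74, -3.07]), array([-0.25,  0.04,  2.  ,  0.58,  0.92, -2.95])]
```

```bash
python3 - <<'E'
from h import *
p=robot.current_tcp_pos(); robot.move_linear([p[0],p[1],300],speed=250)
P=lambda z:pose(blade,[-3,0,z],0)
robot.move_ptp(*P(90)); robot.move_linear(P(11)[0],speed=120)
robot.move_gripper(0.); print('w',robot.current_gripper_width(),robot.current_tcp_pos()-P(11)[0],robot.current_finger_force())
f0=robot.current_contact_force()
robot.move_linear(P(190)[0],speed=150); print(robot.current_gripper_width(),robot.current_contact_force()-f0)
robot.move_ptp(*pose(bed,[-25,0,110],1)); robot.move_linear(pose(bed,[-25,0,36],1)[0],speed=120)
for n in('top','scene'): pickle.dump(robot.get_image(n),open(n+'1.pkl','wb'))
print(robot.current_t(),robot.current_tcp_pos()-pose(bed,[-25,0,36],1)[0])
E
python3 - <<'E'
from z import *
t=pickle.load(open('top1.pkl','rb'))['img'];s=pickle.load(open('scene1.pkl','rb'))['img']
cv2.imwrite('pics/e.png',np.hstack([crop(t,150,125,133,150,3),crop(s,262,125,100,112,4)[:448]][:2] if 0 else [cv2.resize(crop(t,150,125,133,112,3),(400,448)) if 0 else crop(t,162,125,100,112,4),crop(s,262,125,100,112,4)]))
E
```

```text
w 0.13001148462637022 [-0.01019773 -0.01071653 -0.03718016] 29.97521460056305
0.12736406431367606 [ 0.52314992  0.4653537  -3.00272324]
8.7 [ 0.47958363 -0.4305351   0.68847355]
```

View pics/e.png

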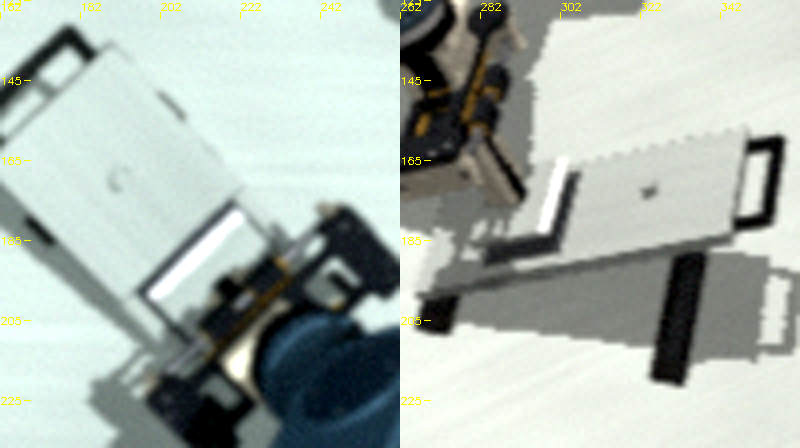

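Run:
```python
from v import *
bed,guard,blade=pickle.load(open('poses.pkl','rb'))
for n,(x0,y0,x1,y1) in (('top',(190,170,226,205)),('scene',(290,160,310,190))):
    d=pickle.load(open(n+'1.pkl','rb')); c=Cam(d); g=cv2.cvtColor(d['img'],cv2.COLOR_BGR2GRAY)
    sub=cv2.resize(g[y0:y1,x0:x1],None,fx=8,fy=8,interpolation=cv2.INTER_LINEAR)
    th=(np.median(g)+sub.max())/2; print(n,np.median(g),sub.max(),th)
    k,l,st,ce=cv2.connectedComponentsWithStats((sub>th).astype('uint8'))
    i=1+st[1:,4].argmax(); yx=np.argwhere(l==i)[:,::-1].astype(np.float32)
    r=cv2.minAreaRect(yx); ctr=(np.array(r[0])+.5)/8-.5+[x0,y0]; print('ctr',ctr,'size',np.array(r[1])/8,r[2])
    q=lambda X,Y,Z:c.proj(pts(bed,[[-22+X,Y,25+Z]],True))[0]
    # predicted ends/centre, solve for (X,Y) at Z=3 (bevel middle), and Z=0,6
    for Z in(0,3,6):
        s=least_squares(lambda v:q(v[0],v[1],Z)-ctr,[31,0]); print(Z,s.x)
    print('px len 90mm',np.linalg.norm(q(31,45,3)-q(31,-45,3)))
```

```text
top 112.0 132 122.0
ctr [210.97740364 188.48148346] size [ 2.31411099 28.46653366] 45.40066146850586
0 [30.17879932 -1.3819195 ]
3 [31.28756593 -1.30635258]
6 [32.39633253 -1.23078567]
px len 90mm 31.12089719538833
scene 101.0 122 111.5
ctr [299.6725502  173.09499168] size [ 1.95354247 18.51012993] 16.4486083984375
0 [28.34147806  5.5159582 ]
3 [30.50419978  1.75741056]
6 [32.66692167 -2.00113739]
px len 90mm 19.35956519994989
```

```bash
cat >> h.py <<'E'
def bedpos():
    M=R.from_euler('z',bed[3])*R.from_euler('y',-np.pi/6)
    return np.round(M.inv().apply(robot.current_tcp_pos()-bed[:3]),2)
def bedf(f):
    M=R.from_euler('z',bed[3])*R.from_euler('y',-np.pi/6)
    return np.round(M.inv().apply(f),1)
E
python3 - <<'E'
from h import *
print(bedpos()); f0=robot.current_contact_force()
r=robot.move_linear(pose(bed,[-25,.4,5],1)[0],speed=25,f_stop=6); robot.sleep(.2)
print(r,bedpos(),bedf(robot.current_contact_force()-f0),robot.current_ft_torque(),robot.current_t())
E
```

```text
[-24.64  -0.64  36.59]
True [-25.6    0.7   12.22] [ 1.  -0.7  3.2] [-0.26979005  0.03423289 -0.09243796] 9.7917
```

Run:
```python
from h import *
b=bedpos(); go=lambda x,y,z,f:(robot.move_linear(pose(bed,[x,y,z],1)[0],speed=15,f_stop=f),bedpos(),bedf(robot.current_contact_force()))
z=b[2]
print(go(b[0],b[1]+4,z,8)); 
print(go(b[0],b[1]-5,z,8));
```

```text
(True, array([-25.73,   2.58,  12.32]), array([ 0.5, -1.4,  1.4]))
(True, array([-25.87,   2.43,  12.21]), array([0.7, 0.4, 3.8]))
```

Run:
```python
from h import *
go=lambda x,y,z,f:(robot.move_linear(pose(bed,[x,y,z],1)[0],speed=12,f_stop=f),robot.sleep(.15),bedpos(),bedf(robot.current_contact_force()))
z=12.2
for i in range(3):
    r=go(-25.7,-3.5,z,8); print(r)
    if r[2][1]<-1.5 : break
```

```text
(True, False, array([-25.87,   2.44,  12.24]), array([0.4, 0.7, 4.6]))
(True, False, array([-25.85,   2.42,  12.31]), array([0.2, 0.2, 4.3]))
(True, False, array([-25.86,   2.43,  12.36]), array([-0.8, -0.2,  4.5]))
```

Run:
```python
from h import *
go=lambda x,y,z,f,s=12:print(robot.move_linear(pose(bed,[x,y,z],1)[0],speed=s,f_stop=f),robot.sleep(.15),bedpos(),bedf(robot.current_contact_force()))
go(-25.7,2.0,15,None)
go(-25.7,-5,15,9)
go(-25.7,5,15,9)
print(robot.current_t())
```

```text
False False [-25.91   2.26  14.86] [-0.5 -0.1 -2.5]
False False [-25.86  -2.27  14.68] [0.7 6.1 2.3]
True False [-26.03   2.55  14.87] [ 0.  -3.1 -0.9]
13.8167
```

```bash
python3 - <<'E'
from h import *
go=lambda x,y,z,f,s=15:print(robot.move_linear(pose(bed,[x,y,z],1)[0],speed=s,f_stop=f),robot.sleep(.1),bedpos(),bedf(robot.current_contact_force()))
go(-25.9,.15,14.5,None); go(-25.9,.15,9,5)
go(-33,.15,bedpos()[2]+.3,8)
go(bedpos()[0]+1,.15,bedpos()[2],None)
robot.move_gripper(.55); robot.sleep(.2)
robot.move_linear(pose(bed,[-25.9,.15,100],1)[0],speed=150)
P=lambda z:pose(guard,[-13,0,z],0)
robot.move_ptp(*P(130)); print(robot.current_t())
for n in('top','scene'): pickle.dump(robot.get_image(n),open(n+'2.pkl','wb'))
E
python3 - <<'E'
from z import *
t=pickle.load(open('top2.pkl','rb'))['img'];s=pickle.load(open('scene2.pkl','rb'))['img']
cv2.imwrite('pics/f.png',np.vstack([np.hstack([crop(t,162,130,100,75,4),crop(s,262,145,100,75,4)]),np.hstack([crop(t,295,155,100,75,4),crop(s,145,200,100,75,4)])]))
E
```

```text
False False [-26.21   0.7   14.3 ] [-1.3 -0.4 -1.1]
True False [-25.94   0.32  12.21] [-0.4  0.1  4.8]
True False [-28.39   0.16  12.39] [ 2.3 -0.2 -0.3]
False False [-27.94   0.23  12.29] [-2.9 -0.8  3.2]
18.6417
```

View pics/f.png

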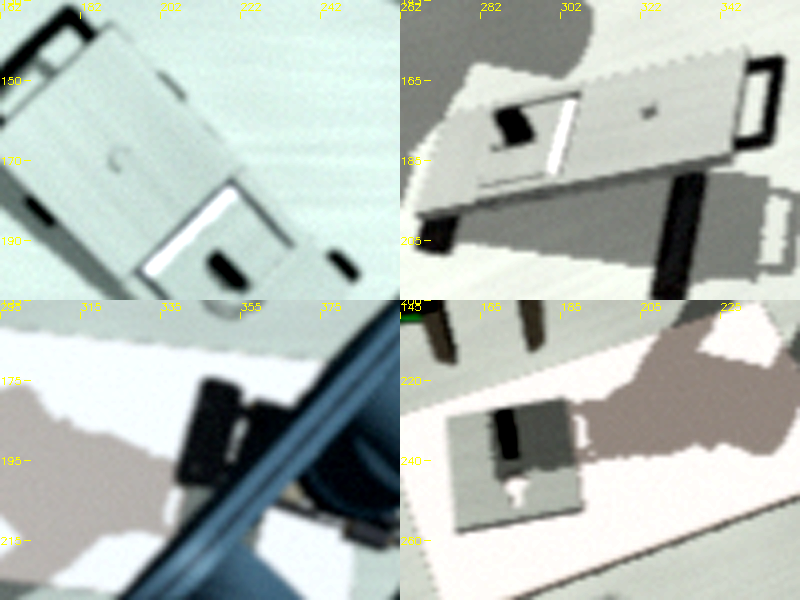

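Run:
```python
from h import *
go=lambda x,y,z,f,s=15:print(robot.move_linear(pose(bed,[x,y,z],1)[0],speed=s,f_stop=f),robot.sleep(.1),bedpos(),bedf(robot.current_contact_force()))
P=lambda z:pose(guard,[-13,0,z],0)
robot.move_linear(P(11)[0],speed=120)
robot.move_gripper(0.); print('w',robot.current_gripper_width())
robot.move_linear(P(190)[0],speed=150); print(robot.current_gripper_width())
robot.move_ptp(*pose(bed,[55,.15,110],1)); robot.move_linear(pose(bed,[55,.15,48],1)[0],speed=100)
robot.sleep(.2)
for n in('top','scene'): pickle.dump(robot.get_image(n),open(n+'3.pkl','wb'))
print(bedpos())
go(55,.15,14,6,25); print(robot.current_t())
```

```text
w 0.1275400389913699
0.127494626822307
[55.26 -0.14 48.45]
True False [54.91  0.26 19.39] [1.1 0.2 3.4]
25.7417
```

Run:
```python
from h import *
go=lambda x,y,z,f,s=15:print(robot.move_linear(pose(bed,[x,y,z],1)[0],speed=s,f_stop=f),robot.sleep(.1),bedpos(),bedf(robot.current_contact_force()))
robot.sleep(.2)
go(36,.15,19.3,25,20)
go(30,.15,19.3,15,10)
print(robot.current_t())
```

```text
False False [37.45 -0.09 19.43] [ 9.3  0.3 -0.1]
True False [37.59 -0.29 19.57] [3.4 0.4 0.3]
27.5417
```

```bash
python3 - <<'E'
from h import *
go=lambda x,y,z,f,s=15:print(robot.move_linear(pose(bed,[x,y,z],1)[0],speed=s,f_stop=f),robot.sleep(.1),bedpos(),bedf(robot.current_contact_force()))
go(30,.15,19.5,28,12)
for n in('top','scene'): pickle.dump(robot.get_image(n),open(n+'4.pkl','wb'))
print(robot.current_gripper_width(),robot.current_t())
E
python3 - <<'E'
from z import *
t=pickle.load(open('top4.pkl','rb'))['img'];s=pickle.load(open('scene4.pkl','rb'))['img']
cv2.imwrite('pics/g.png',np.hstack([crop(t,162,125,100,100,4),crop(s,262,135,100,100,4)]))
E
```

```text
True False [37.46 -0.58 19.87] [4.8 0.6 0.8]
0.12845829614283816 28.2167
```

View pics/g.png

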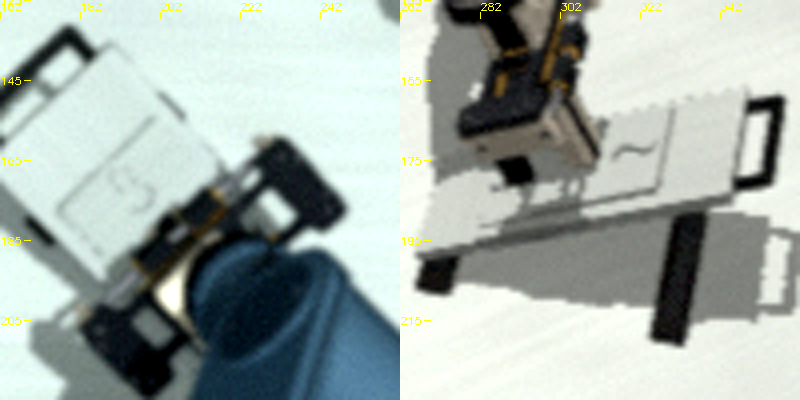

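Run:
```python
from v import *
bed,guard,blade=pickle.load(open('poses.pkl','rb')); bed=bed.copy(); 
for n in('top','scene'):
    c=Cam(pickle.load(open(n+'4.pkl','rb')))
    for X in np.arange(96,111,1.):
        e=edges(c,bed,[(np.array([X,-38,8.2+6*(n=='scene')*0+5.]),np.array([X,38,13.2]))],True,w=.3)[0]
        # mean intensity along line
        g=map_coordinates(c.g,[e[0][:,1],e[0][:,0]],order=1); print(n,X,round(np.median(g),1))
    h=least_squares
```

```text
top 96.0 104.1
top 97.0 103.2
top 98.0 102.1
top 99.0 100.6
top 100.0 99.0
top 101.0 98.0
top 102.0 97.1
top 103.0 97.5
top 104.0 98.4
top 105.0 99.8
top 106.0 101.6
top 107.0 103.6
top 108.0 105.2
top 109.0 106.2
top 110.0 107.2
scene 96.0 88.9
scene 97.0 87.4
scene 98.0 85.8
scene 99.0 83.9
scene 100.0 82.5
scene 101.0 81.5
scene 102.0 81.3
scene 103.0 81.9
scene 104.0 83.0
scene 105.0 84.8
scene 106.0 86.6
scene 107.0 88.6
scene 108.0 90.4
scene 109.0 91.7
scene 110.0 92.7
```

```bash
python3 - <<'E'
from h import *
robot.move_linear(pose(bed,[37.2,-.1,19.5],1)[0],speed=10); robot.sleep(.2); print(bedpos(),bedf(robot.current_contact_force()))
robot.move_gripper(.5); robot.sleep(.2)
robot.move_linear(pose(bed,[37.2,-.1,120],1)[0],speed=120)
p=robot.current_tcp_pos(); robot.move_ptp([300,-250,350],[np.pi,0,0]); 
for n in('top','scene'): pickle.dump(robot.get_image(n),open(n+'5.pkl','wb'))
print(robot.current_t())
E
python3 - <<'E'
from v import *
from z import crop
bed,guard,blade=pickle.load(open('poses.pkl','rb'))
out=[]
for n,o in(('top',(162,125)),('scene',(262,135))):
    d=pickle.load(open(n+'5.pkl','rb')); c=Cam(d); m=crop(d['img'],*o,100,100,4)
    b=bed.copy(); b[2]+=1.2
    def ln(segs,col):
        for s in segs:
            u=(c.proj(pts(b,s,True))-o+.5)*4-.5; cv2.line(m,*[tuple(int(round(v)) for v in q) for q in u],col,1)
    ln(rect(47-55,47+55,-48,48,13),(0,0,255)); ln(rect(22,46,-6,6,49),(0,255,0)); ln(rect(-40,-16,-6,6,42),(0,255,0)); ln(rect(-63,7,-45,45,6),(255,0,0))
    out.append(m)
    X=np.arange(96,110,.5); I=[]
    for x in X:
        u=c.proj(pts(b,np.linspace([x,-40,7],[x,40,7],30),True)); I.append(np.median(map_coordinates(c.g,[u[:,1],u[:,0]],order=1)))
    print(n,X[np.argmin(I)])
cv2.imwrite('pics/h.png',np.hstack(out))
E
```

```text
[37.49 -0.47 19.64] [ 5.2 -1.   2.1]
32.3083
top 100.0
scene 98.5
```

View pics/h.png

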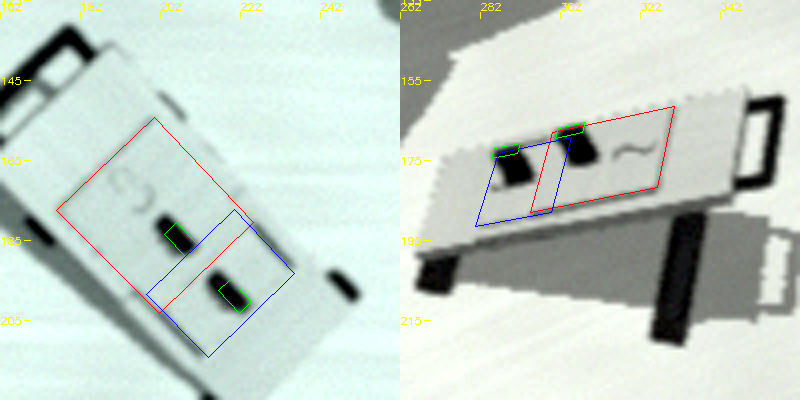

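```bash
python3 -c "
from bench import robot
print(robot.hand_in(),robot.current_t())"
```

```text
the job is handed in; nothing more can be done
the job is handed in; nothing more can be done
```

The job is handed in, but I got no verdict back. In the last images the blade lies in the pocket with its notch over the pin, and the guard is locked at about 34 mm, over the cutting edge. At 32.3 s the arm was clear, and it never went near the bottle, jar or spoon.

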